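# Offer the round alfajor with the serving tongs

### The arm

A 6-joint arm with a two-finger parallel gripper is mounted at the origin on the work surface. World frame = base frame: x ahead of the robot, y to its left, z up, the work surface at z = 0. Lengths are in m, angles in rad, forces in N, time in s.
With the tool pointing down it reaches from about 0.3 to 0.875 m from the base axis. Payload 6.4 kg.
Tool frame: the origin (TCP) lies between the finger pads; the fingertips stand 19 mm ahead of it and the grasp point (between the pads) is the TCP; z points along the fingers, y is the direction in which the jaws open and shut (so a half turn about z gives the same grasp; the last joint's range is limited). The gripper opens to 85 mm and grips with 20 to 120 N. Pads are 22 mm wide; open, the fingers measure 114 mm over their backs; the gripper's body (76 mm by 85 mm) begins 54 mm behind the grasp point. The pads swing forward as they close: fully open they stand 13 mm farther back than shut.
Start: joints at [-1.489, 0.181, 1.607, -0, 1.354, -0.206], TCP at [0.163, -0.551, 0.25] pointing down, gripper open.
Joint ranges: [-2.99, 2.99], [-0.89, 2.07], [0.3, 2.58], [-1.14, 4.28], [0, 2.63], [-3.12, 3.12]. Speed limits (rad/s): [2.57, 2.57, 3.01, 3.14, 3.14, 3.14].

### API

Orientations are given as a unit quaternion [w, x, y, z].
In Python, from bench import * gives the robot as it stands.
- The arm moves only by the tool apply_moves, never from a script. Its argument "moves" is a list that holds one entry, the list of rows, each a list of 7 numbers: the shift along the tool's x, y, z in cm, then the turn, a rotation vector about the tool's x, y, z in rad, then the opening, from 0 (shut) to 1 (fully open). A call has 1 to 8 rows; each row is the pose to reach, as a shift and turn from the pose commanded when the call began, along the tool's axes at that moment; what a row does not reach only later rows make up. A row lasts 1/10 s, in which the tool goes at most 50 mm and 8.59 degrees, less where a joint would pass 70% of its speed; a pose out of reach is approached as far as the arm can. A call with a gripper value outside its range is refused whole. The fingers move at their own pace and stop on an object; the grip force is fixed at half the most. Time passes only in rows, so rows that repeat a pose let the fingers close. It gives the time, the measured TCP pose, the force and the opening at its end, in the units of the state.
- get_obs(): the state, without advancing time (a new reading comes with each control period).
- camera(name): name is "side" or "top" or "wrist"; returns the picture (420x560x3 uint8, red, green, blue); there is no depth.
- get_calibration(name): a dict with "vertical_fov" (degrees; the focal length in pixels is half the picture's height over the tangent of half this angle, whatever the lens; pixels are square), "cx", "cy" (the principal point, pixels), "R" (3x3) and "t" (3): a world point X has camera coordinates R X + t. Camera axes: x right, y down, z forward; pixel columns grow to the right and rows downward; lengths in m; the calibration is good to about 2 mm. A picture is of the moment at which its call begins: read the wrist's pose just before it. get_calibration takes no time and is no camera call; for the wrist camera it gives the pose at the moment of the call.
- hand_in(): hands the job in, once; it reports no verdict.
The state is a dict: "time_s": time; "q": joint angles; "dq": joint speeds; "joint_efforts": joint torques, N m; "eef_pos": TCP position; "eef_rot": TCP orientation; "wrist_force": force on the tool from outside, world axes, zero at the start; "torque": the same for the moment, N m; "opening": opening from 0.0 (shut) to 1.0 (fully open).
Only numpy, scipy, OpenCV 4.12 (cv2) and the standard library are available. Lean on these libraries where they do the work, as an engineer would, in place of code of your own. Each camera call takes 0.05 s, during which the arm holds its last target. There are 200 camera calls.

### The job

A guest has asked for the round alfajor: pick up the steel serving tongs from their rest, close their tips on the round sweet and lift it about ten centimetres clear of the marble board, level and still, without crushing it or touching it with the gripper. Leave the two other sweets and everything else on the console where they are. Finish while holding: the gripper keeps hold of the tongs and the tongs keep hold of the alfajor, offered to the guest; nothing is put down.

Things in the scene. Friction and masses are not known exactly. Their poses are not given: they have to be found in the camera images.
- tongs: Steel bow-spring serving tongs, 190 mm long, 80 g, lying on their side: two arms side by side, upright strips 20 mm high and 3 mm thick, opening in the horizontal plane. Origin: underside, on the midline, mid-length: grip here from above, a finger outside each arm. x along the midline to the tips, y to the moving arm, z up. Bow (hinge) 95 mm behind it. This body is the -y arm
- tongs_grip (a point): Point to grip, 10 mm above the tongs' origin. Width over the arms' outsides here, and gap left between the tips: untouched 61 and 63 mm (a slight V); 55 and 52 mm; 51 and 45 mm (arms parallel); 47 and 37 mm. The spring pushes each arm out with about 3 N here untouched, 6 N at 47 mm; about half of any further squeeze reaches what is between the tips
- tongs_tips (a point): Midway between the two shallow scoops that form the tips (untouched tongs), at half strip height: 80 mm ahead of the tongs' origin along its x, 10 mm above the underside. A small thing is held here; the scoops reach from 65 to 95 mm ahead of the origin
- tong_arm: The other arm of the tongs (+y side), hinged at the bow and sprung open. Origin on the underside at the bow, x along this arm to its tip; untouched it points 3 degrees outwards (+y) from the tongs' x; it swings inwards as the tongs are squeezed
- tong_rest: Terracotta tile on which the tongs lie, 210 mm (x) by 100 mm (y) by 6 mm thick, fixed, origin at the centre of its underside
- board: White marble serving board, 150 mm (x) by 280 mm (y) by 16 mm thick, fixed, origin at the centre of its underside; three filled sandwich biscuits stand in a row along its y, about 85 mm apart, in any order; its x points away from the robot, give or take 20 degrees
- alfajor: The round sweet to be served: two biscuit discs with a caramel filling, 36 mm in diameter, 22 mm high, about 25 g, lying flat on the board; origin at the centre of its underside, z up. It crumbles if one tong arm presses it with more than 40 N
- square_sweet: Square sweet on the board, 34 by 34 mm, 22 mm high, 30 g, origin at the centre of its underside. Leave it where it is
- finger_sweet: Oblong sweet on the board, 60 mm (x) by 24 mm (y), 22 mm high, 30 g, origin at the centre of its underside. Leave it where it is
- jar: Amber glass jar with a dark screw-top lid, 72 mm in diameter, 105 mm tall, origin at the centre of its underside. Leave it
- balloon_weight: White plastic balloon weight, 64 mm round, 57 mm tall with a thin neck, origin at the centre of its underside. Leave it
- spring_clip: Steel fold-back spring clip lying on the console, about 65 by 48 mm and 27 mm high, origin on its underside. Leave it
- holder: Turquoise ceramic holder with wooden dessert forks standing in it, 76 mm in diameter, 85 mm tall, 165 mm with the forks, origin at the centre of its underside. Leave it
- stick_rack: Clear plastic slotted rack, 170 mm (x) by 80 mm (y), 98 mm tall, with white balloon sticks standing in it up to 350 mm high; origin at the centre of its underside. Leave it
Not all that is in view belongs to the job. Leave any pink look-alike of the alfajor alone. Several things have the shape of the tongs; the one meant has the colours described above.

How it is judged:
On the way, in this order (a step that is already met when the one before it is completed fails the run):
1. the tongs are picked up by the gripper, clear of their rest and still empty (height (world z) of tongs above 0.02 m and contact force between the fingers and tongs above 1 N and contact force between tongs and tong_rest below 0.1 N and contact force between tongs and alfajor below 0.1 N), for 0.2 s.
2. the tongs, in the gripper, are closed on the round alfajor where it lies on the board (contact force between the fingers and tongs above 1 N and contact force between tong_arm and alfajor above 0.5 N and z of alfajor in the frame of board below 0.026 m and horizontal distance between alfajor and tongs_tips below 0.03 m), for 0.1 s.
At the end, for the whole second after the job is handed in: Gripper holds tongs, tongs hold the alfajor (over 0.5 N; no gripper or board contact), its underside 70 mm or more above the board, within 20 degrees of level, slower than 30 mm/s; the tongs rest on nothing; other sweets and bystanders within 20 mm of their places (z of alfajor in the frame of board above 0.086 m and angle between alfajor's own z axis and vertical below 0.35 rad and linear speed of alfajor below 0.03 m/s and contact force between tong_arm and alfajor above 0.5 N and contact force between the fingers and tongs above 1 N and horizontal distance between alfajor and tongs_tips below 0.03 m and contact force between each of the arm, the fingers and alfajor below 0.1 N and contact force between board and alfajor below 0.05 N and height (world z) of tongs above 0.05 m and distance of each of square_sweet, finger_sweet, jar, balloon_weight, spring_clip, holder, stick_rack from where it was at the start of the episode below 0.02 m); the arm keeps its last pose, push and grip.
It fails at once if the alfajor is crushed (more than 40 N from the tongs) (contact force between tong_arm and alfajor above 40 N).
It fails at once if the gripper or arm touches the alfajor (contact force between any of the fingers, the arm and alfajor above 0.3 N).
It fails at once if another sweet or a bystander is pushed more than 20 mm (distance of any of square_sweet, finger_sweet, jar, balloon_weight, spring_clip, holder, stick_rack from where it was at the start of the episode above 0.02 m).
It also fails if it takes over 38 s, if anything falls off the work surface, if the arm or the gripper's body presses on something with over 40 N, if the wrist force passes 120 N, or if a joint passes its speed limit or range.

## Working session

There is one attempt and no reset: what is moved stays moved. The work goes in short steps, Python scripts to look and compute and a tool call to move; the robot and the scene stay as the last step left them, time stands still between calls to the robot, and variables do not carry over. Pictures are saved under pics/ and viewed, about 8 in all and at most 12, crops included, and the job is handed in when it is done.

Besides the shell and the picture viewer there is one more tool, called after ">>>" as name([rows], argument=value, ...), one row to a line, values as JSON. apply_moves: Moves the arm, as the interface text tells. Its arguments: {"type":"object","properties":{"moves":{"type":"array","items":{"type":"array","items":{"type":"array","items":{"type":"number"}}}}},"required":["moves"]}

```bash
mkdir -p pics; ls; cat > h.py <<'E'
from bench import *
import numpy as np, cv2
from scipy.spatial.transform import Rotation as Rn
def ray(c,u,v,z):
    h=420; f=h/2/np.tan(np.radians(c["vertical_fov"])/2)
    R=np.array(c["R"]);t=np.array(c["t"])
    d=R.T@np.array([(u-c["cx"])/f,(v-c["cy"])/f,1]); o=-R.T@t
    return o+d*(z-o[2])/d[2]
def proj(c,X):
    f=210/np.tan(np.radians(c["vertical_fov"])/2)
    p=np.array(c["R"])@np.array(X)+np.array(c["t"]); return p[:2]/p[2]*f+[c["cx"],c["cy"]]
E
python3 - <<'E'
from h import *
print(get_obs())
for n in("top","side"):
    c=get_calibration(n);print(n,c)
    cv2.imwrite(f"pics/{n}0.png",cv2.cvtColor(cv2.resize(camera(n),(800,600),interpolation=cv2.INTER_CUBIC),cv2.COLOR_RGB2BGR))
    cv2.imwrite(f"pics/{n}0raw.png",cv2.cvtColor(camera(n),cv2.COLOR_RGB2BGR))
E
```

```text
pics
{'time_s': 0.0, 'q': array([-1.48929439e+00,  1.81548093e-01,  1.60803772e+00,  2.74907567e-05,
        1.35379769e+00, -2.06320247e-01]), 'dq': array([ 1.67240411e-03,  8.14075239e-04,  1.24576557e-03, -1.47122363e-03,
        2.12835054e-05,  2.91380936e-04]), 'joint_efforts': array([-1.36809426e-04, -4.44873655e+01, -3.51342165e+01, -3.00926122e-04,
        9.02534433e-03,  1.01703998e-05]), 'eef_pos': array([ 0.16319141, -0.55080083,  0.2493658 ]), 'eef_rot': array([-8.92842969e-04,  9.89662688e-01,  1.43411863e-01,  6.92405787e-05]), 'wrist_force': array([ 0.02425118, -0.18746286, -0.20669258]), 'torque': array([-0.04863011, -0.01369486, -0.02710706]), 'opening': 1.0012819597497067}
top {'vertical_fov': 45.59712283360854, 'cx': 279.41747131569633, 'cy': 206.2379015981916, 'R': array([[ 0.0269365 , -0.99960558,  0.00794474],
       [-0.98561407, -0.02788435, -0.16669545],
       [ 0.16685124, -0.00334025, -0.98597642]]), 't': array([-0.00416341,  0.55344231,  1.33076036])}
side {'vertical_fov': 49.76515206191229, 'cx': 282.0651395368518, 'cy': 213.4644724843336, 'R': array([[ 0.99739003, -0.07188838, -0.00672187],
       [-0.0442672 , -0.53529862, -0.84350211],
       [ 0.05703979,  0.84159815, -0.53708381]]), 't': array([-0.5576468 ,  0.05138183,  1.35006082])}
```

View pics/top0.png

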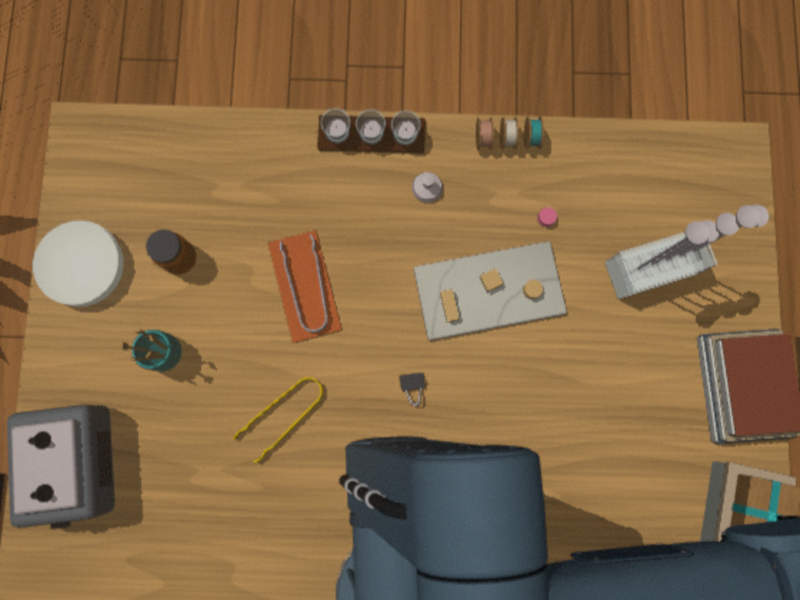

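View pics/side0.png

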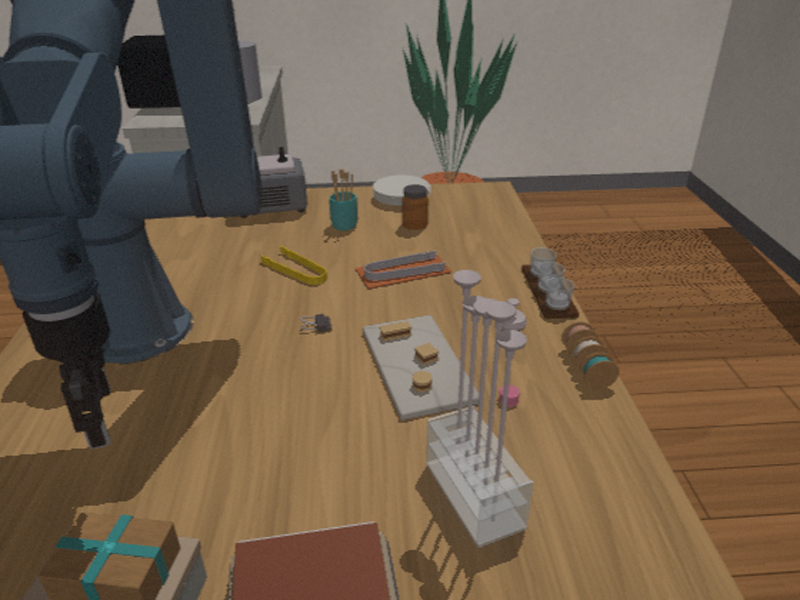

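Candidates in the top view: the steel tongs on the terracotta tile at (303,285), with a yellow look-alike at (285,420). The round biscuit is on the board at (533,289), with a pink look-alike at (548,217). I choose the steel tongs and the tan round biscuit, and will check both in a close crop while measuring.

```bash
cat > m.py <<'E'
from h import *
im=cv2.imread("pics/top0raw.png"); c=get_calibration("top")
def P(u,v,z): return ray(c,u,v,z)
hsv=cv2.cvtColor(im,cv2.COLOR_BGR2HSV).astype(int)
# grey on tile
s=np.s_[155:245,180:245]
b,g,r=[im[...,i].astype(int) for i in range(3)]
grey=(abs(r-b)<45)&(r>60)
m=np.zeros(grey.shape,bool); m[s]=grey[s]
v,u=np.nonzero(m); W=np.array([P(a,bb,0.024) for a,bb in zip(u,v)])[:,:2]
print("n",len(W)); rect=cv2.minAreaRect(W.astype(np.float32)*1000); print("tongs rect mm",rect)
# tile
t=np.zeros_like(m); t[s]=(r-b>90)[s]&(hsv[...,0]<9)[s]
v,u=np.nonzero(t);W=np.array([P(a,bb,0.006) for a,bb in zip(u,v)])[:,:2]
print("tile",cv2.minAreaRect(W.astype(np.float32)*1000))
# sweets and board
for n,(u0,u1,v0,v1) in dict(round=(360,386,190,214),square=(333,356,184,207),finger=(306,324,198,228)).items():
    k=np.zeros_like(m); k[v0:v1,u0:u1]=((r-b)>60)[v0:v1,u0:u1]
    v,u=np.nonzero(k);W=np.array([P(a,bb,0.036) for a,bb in zip(u,v)])[:,:2]
    print(n,len(W),cv2.minAreaRect(W.astype(np.float32)*1000))
for uv in [(415,267),(549,242),(567,314),(430,339)]: print("board corner",P(uv[0]*.7,uv[1]*.7,.016)[:2])
for n,(a,bb,z) in dict(clip=(412,388,.02),balloonw=(427,187,.04),rackcorner=(608,255,.098),rc2=(622,297,0.05),jar=(168,248,.1),pink=(548,217,.02)).items(): print(n,P(a*.7,bb*.7,z)[:2])
A=cv2.resize(im[150:250,175:255],None,fx=5,fy=5,interpolation=cv2.INTER_CUBIC);B=cv2.resize(im[160:245,330:410],None,fx=5,fy=5,interpolation=cv2.INTER_CUBIC)
B=cv2.copyMakeBorder(B,0,500-425,0,0,cv2.BORDER_CONSTANT)
cv2.imwrite("pics/crop.png",np.hstack([A,B]))
E
python3 m.py
```

```text
n 250
tongs rect mm ((571.9437255859375, 193.92498779296875), (189.22454833984375, 69.09447479248047), 15.494524955749512)Traceback (most recent call last):
  File "m.py", line 14, in <module>
    v,u=np.nonzero(t);W=np.array([P(a,bb,0.006) for a,bb in zip(u,v)])[:,:2]
                        ~~~~~~~~~~~~~~~~~~~~~~~~~~~~~~~~~~~~~~~~~~~~~~^^^^^^
IndexError: too many indices for array: array is 1-dimensional, but 2 were indexed
```

```bash
sed -i 's/(r-b>90)\[s\]&(hsv\[...,0\]<9)\[s\]/((r-b>70)\&(g<0.55*r))[s]/' m.py; python3 m.py
```

```text
n 250
tongs rect mm ((571.9437255859375, 193.92498779296875), (189.22454833984375, 69.09447479248047), 15.494524955749512)
tile ((574.0632934570312, 200.6353759765625), (204.5185546875, 95.6011962890625), 16.852052688598633)
round 121 ((575.1620483398438, -248.57102966308594), (33.25579071044922, 32.33483123779297), 45.335208892822266)
square 137 ((590.5178833007812, -166.93600463867188), (31.737335205078125, 34.12897872924805), 26.64492416381836)
finger 177 ((537.788330078125, -86.40892791748047), (58.60752487182617, 23.376815795898438), 13.687387466430664)
board corner [ 0.61502322 -0.01892463]
board corner [ 0.67375718 -0.28585638]
board corner [ 0.52919309 -0.32014191]
board corner [ 0.47234021 -0.05155164]
clip [ 0.37629746 -0.01857718]
balloonw [ 0.77316569 -0.03842616]
rackcorner [ 0.63118543 -0.37881988]
rc2 [ 0.56025951 -0.41854883]
jar [0.62043089 0.44565188]
pink [ 0.72426714 -0.28339507]
```

View pics/crop.png

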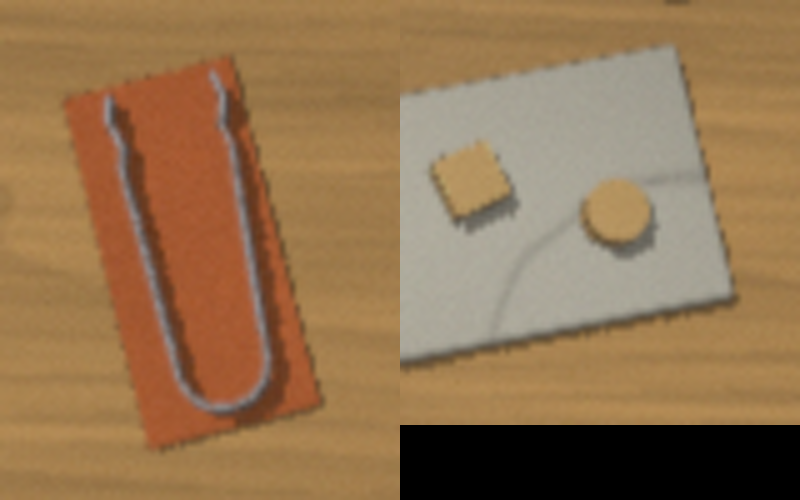

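The crop confirms both choices: steel tongs on the tile, with tips up at crop pixels (108,97)/(213,75) and the bow at (225,408). The tan round biscuit is at (617,212), at the right end of the board. The tongs measure 189 x 69 mm, which agrees with the description.

I'll move over the tongs.

>>> apply_moves([
  [[60, -60, 0, 0, 0, 0, 1], [60, -60, 0, 0, 0, 0, 1], [60, -60, 0, 0, 0, 0, 1], [60, -60, 0, 0, 0, 0, 1], [60, -60, 0, 0, 0, 0, 1], [60, -60, 0, 0, 0, 0, 1], [60, -60, 0, 0, 0, 0, 1], [60, -60, 0, 0, 0, 0, 1]],
])

```text
time_s: 1.0
eef_pos: [0.3546, -0.198, 0.2505]
eef_rot: [0.0, 0.99, 0.143, 0.0]
wrist_force: [1.1, -0.9, 0.0]
opening: 1.001
```

>>> apply_moves([
  [[31, -31, 0, 0, 0, 0.03, 1], [31, -31, 0, 0, 0, 0.03, 1], [31, -31, 0, 0, 0, 0.03, 1], [31, -31, 0, 0, 0, 0.03, 1], [31, -31, 0, 0, 0, 0.03, 1], [31, -31, 0, 0, 0, 0.03, 1], [31, -31, 0, 0, 0, 0.03, 1], [31, -31, 0, 0, 0, 0.03, 1]],
])

```text
time_s: 1.8
eef_pos: [0.5456, 0.1539, 0.2502]
eef_rot: [0.0, 0.992, 0.129, 0.0]
wrist_force: [1.9, -1.3, 0.2]
opening: 0.999
```

>>> apply_moves([
  [[0, 0, 0, 0, 0, 0, 1], [0, 0, 0, 0, 0, 0, 1], [0, 0, 0, 0, 0, 0, 1]],
])

```text
time_s: 2.1
eef_pos: [0.5446, 0.1509, 0.25]
eef_rot: [0.0, 0.992, 0.128, -0.0]
wrist_force: [0.9, -0.3, 0.1]
opening: 1.001
```

```bash
cat > w.py <<'E'
from h import *
import sys
o=get_obs();c=get_calibration("wrist");im=cv2.cvtColor(camera("wrist"),cv2.COLOR_RGB2BGR)
n=sys.argv[1];cv2.imwrite(f"pics/{n}.png",im);np.save(f"pics/{n}.npy",c,allow_pickle=True)
print(o["time_s"],o["eef_pos"],Rn.from_quat(np.roll(o["eef_rot"],-1)).as_matrix().round(3),o["opening"]);print(-np.array(c["R"]).T@c["t"], c["R"].round(2), proj(c,o["eef_pos"]))
E
python3 w.py w1
```

```text
2.1 [0.54457815 0.15089644 0.24996188] [[ 0.967  0.255 -0.001]
 [ 0.255 -0.967 -0.   ]
 [-0.001  0.    -1.   ]] 1.0005072079372075
[0.62165694 0.17148444 0.37390478] [[ 0.26 -0.97  0.  ]
 [-0.92 -0.24  0.31]
 [-0.3  -0.08 -0.95]] [272.91961962 292.78200123]
```

View pics/w1.png

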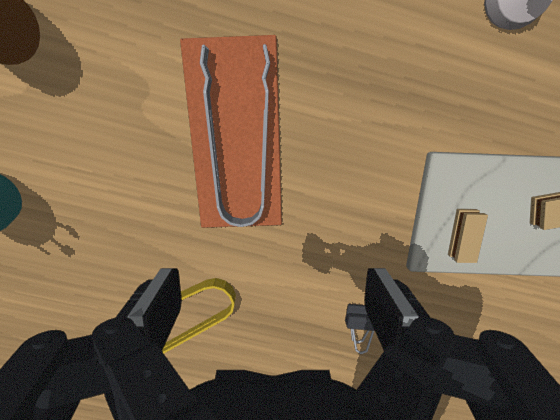

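The wrist view shows the tongs on the tile, with arms at about (207–218, 85–205) and (268–264, 85–205) and the bow at (240,225). I'll fit the two arms numerically.

```bash
cat > fit.py <<'E'
from h import *
im=cv2.imread("pics/w1.png").astype(int);c=np.load("pics/w1.npy",allow_pickle=True).item()
b,g,r=[im[...,i] for i in range(3)]
grey=(abs(r-b)<40)&(r>70)
L=[];R=[]
for v in range(42,222,3):
    u=np.nonzero(grey[v,185:277])[0]+185
    if len(u)<2: continue
    L.append(ray(c,u[0]-.5,v,.026)[:2]);R.append(ray(c,u[-1]+.5,v,.026)[:2])
L=np.array(L);R=np.array(R)
d=(L+R)/2; wid=np.linalg.norm(L-R,axis=1)
for i in range(0,len(d),4): print(L[i].round(4),R[i].round(4),wid[i].round(4))
k=slice(15,50)
vx,vy,x0,y0=cv2.fitLine(d[k].astype(np.float32),cv2.DIST_HUBER,0,.001,.001).ravel()
yaw=np.degrees(np.arctan2(vy,vx)); print("mid yaw",yaw%180,x0,y0)
bow=ray(c,240,226,.026)[:2]; tip=ray(c,235,44,.026)[:2]
print("bow",bow,"tip",tip,np.linalg.norm(bow-tip),np.degrees(np.arctan2(*(tip-bow)[::-1])))
E
python3 fit.py
```

```text
[0.6574 0.2528] [0.6734 0.1922] 0.0627
[0.6464 0.2527] [0.6638 0.1866] 0.0683
[0.6361 0.2487] [0.6532 0.1839] 0.0671
[0.6259 0.2437] [0.6416 0.184 ] 0.0617
[0.6141 0.2434] [0.6313 0.1782] 0.0675
[0.6031 0.2392] [0.6198 0.1762] 0.0651
[0.5916 0.2359] [0.6082 0.1732] 0.0648
[0.5802 0.2315] [0.5964 0.1702] 0.0634
[0.5682 0.2281] [0.584  0.1681] 0.062
[0.5562 0.2235] [0.5717 0.1649] 0.0606
[0.5436 0.2198] [0.5587 0.1627] 0.0591
[0.5308 0.2161] [0.5457 0.1594] 0.0587
[0.5179 0.2112] [0.5322 0.157 ] 0.056
[0.5044 0.2073] [0.5183 0.1546] 0.0544
[0.4912 0.201 ] [0.5038 0.1533] 0.0494
mid yaw 15.124779 0.5752294 0.1977744
bow [0.4819055  0.17358454] tip [0.66666077 0.22126148] 0.19080775806898356 14.469760486451706
```

>>> apply_moves([
  [[4, -3.7, 8, 0, 0, 0, 1], [4, -3.7, 15, 0, 0, 0, 1], [4, -3.7, 18, 0, 0, 0, 1], [4, -3.7, 20, 0, 0, 0, 1], [4, -3.7, 21, 0, 0, 0, 1], [4, -3.7, 22, 0, 0, 0, 1], [4, -3.7, 22, 0, 0, 0, 1], [4, -3.7, 22, 0, 0, 0, 1]],
])

```text
time_s: 2.95
eef_pos: [0.5757, 0.197, 0.0322]
eef_rot: [0.0, 0.992, 0.128, 0.001]
wrist_force: [0.5, 0.4, 0.5]
opening: 1.002
```

```bash
python3 w.py w2; python3 -c "
from h import *
print(get_obs()['wrist_force'])"
```

```text
2.95 [0.57572291 0.19701007 0.03218733] [[ 0.967  0.254  0.003]
 [ 0.254 -0.967  0.   ]
 [ 0.003  0.    -1.   ]] 1.0021833475810464
[0.65236428 0.21742615 0.15643012] [[ 0.25 -0.97  0.  ]
 [-0.92 -0.24  0.31]
 [-0.3  -0.08 -0.95]] [272.87925693 292.79774505]
[ 0.21249054 -0.35323212  0.24461371]
```

View pics/w2.png

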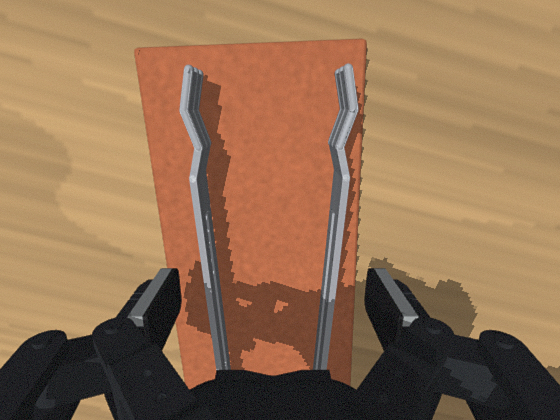

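The fingers straddle the tongs symmetrically: the arms near the pads are at u≈208 and 330, and the TCP projects to u=273. I'll lower slightly and close in stages.

>>> apply_moves([
  [[0, 0, 0.3, 0, 0, 0, 1], [0, 0, 0.3, 0, 0, 0, 0.85], [0, 0, 0.3, 0, 0, 0, 0.75], [0, 0, 0.3, 0, 0, 0, 0.7], [0, 0, 0.3, 0, 0, 0, 0.67], [0, 0, 0.3, 0, 0, 0, 0.65], [0, 0, 0.3, 0, 0, 0, 0.65], [0, 0, 0.3, 0, 0, 0, 0.65]],
])

```text
time_s: 3.8
eef_pos: [0.5751, 0.1978, 0.0284]
eef_rot: [0.0, 0.992, 0.129, 0.001]
wrist_force: [-1.6, -0.4, 5.7]
opening: 0.65
```

```bash
python3 w.py w3|tail -1; python3 -c "
from h import *
o=get_obs();print(o['wrist_force'],o['opening'],o['eef_pos'])"
```

```text
[-0.3  -0.08 -0.95]] [272.88688558 292.8174668 ]
[-1.29119607  0.59731746  5.92010605] 0.6534958020835908 [0.57510529 0.19779386 0.02838178]
```

View pics/w3.png

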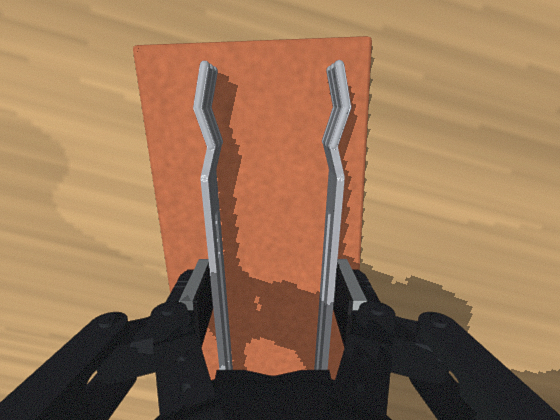

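The tips have closed to a gap of about 53 mm (u≈205 to 335), so 0.65 matches 55 mm. The 6 N upward force means the fingertips just graze the tile. I'll tighten a little and lift.

>>> apply_moves([
  [[0, 0, -0.1, 0, 0, 0, 0.63], [0, 0, -0.5, 0, 0, 0, 0.62], [0, 0, -1.5, 0, 0, 0, 0.62], [0, 0, -3, 0, 0, 0, 0.62], [0, 0, -5, 0, 0, 0, 0.62], [0, 0, -7, 0, 0, 0, 0.62], [0, 0, -8, 0, 0, 0, 0.62], [0, 0, -8, 0, 0, 0, 0.62]],
])

```text
time_s: 4.65
eef_pos: [0.5759, 0.1979, 0.11]
eef_rot: [-0.0, 0.992, 0.129, 0.002]
wrist_force: [0.4, -0.3, -0.7]
opening: 0.623
```

```bash
python3 w.py w4; python3 -c "
from h import *
o=get_obs();print(o['wrist_force'],o['opening'],o['eef_pos'])
cv2.imwrite('pics/s4.png',cv2.cvtColor(camera('side'),cv2.COLOR_RGB2BGR))
a=cv2.imread('pics/w4.png');b=cv2.imread('pics/s4.png')[120:260,220:400]
b=cv2.resize(b,None,fx=1.33,fy=1.33)
b=cv2.copyMakeBorder(b,0,420-b.shape[0],0,0,cv2.BORDER_CONSTANT)
cv2.imwrite('pics/c4.png',np.hstack([a,b]))"
```

```text
4.65 [0.57587367 0.19786135 0.10996157] [[ 0.967  0.255  0.005]
 [ 0.255 -0.967  0.001]
 [ 0.005  0.001 -1.   ]] 0.6234625646230357
[0.65228199 0.21832228 0.23432681] [[ 0.26 -0.97  0.  ]
 [-0.92 -0.24  0.3 ]
 [-0.29 -0.08 -0.95]] [272.86097377 292.79367487]
[ 0.0720923 -0.7746278 -0.5947568] 0.6194414543055634 [0.57488157 0.19767018 0.10836465]
```

View pics/c4.png

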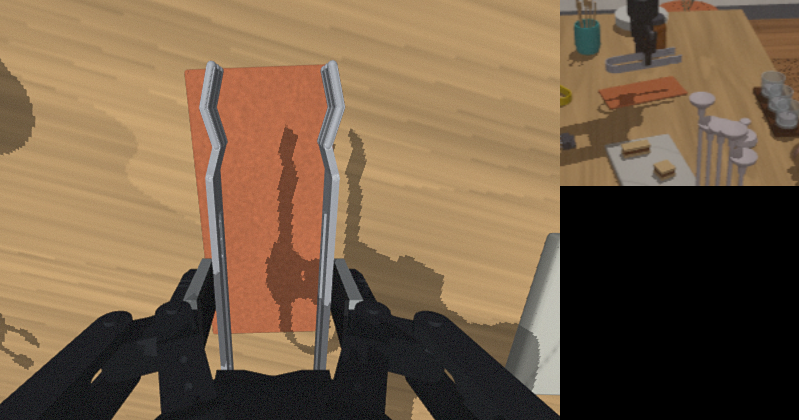

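The tongs hang level and centred in the grip (tips at (212,65)/(332,65)), and the tile is clear. Next I carry them to hover over the alfajor, turning to a yaw of about 5°.

>>> apply_moves([
  [[0, 0, -1, 0, 0, 0, 0.62], [-0.4, 1, -3, 0, 0, 0.01, 0.62], [-1.4, 3, -5, 0, 0, 0.02, 0.62], [-2.8, 6, -6, 0, 0, 0.04, 0.62], [-4.6, 10, -6, 0, 0, 0.06, 0.62], [-6.5, 14, -6, 0, 0, 0.08, 0.62], [-8.3, 18, -6, 0, 0, 0.1, 0.62], [-10, 22, -6, 0, 0, 0.11, 0.62]],
])

```text
time_s: 5.55
eef_pos: [0.5328, -0.0421, 0.1671]
eef_rot: [-0.0, 0.997, 0.074, -0.0]
wrist_force: [-0.6, -0.2, -0.3]
opening: 0.62
```

```bash
python3 - <<'E'
from h import *
o=get_obs();print(o["eef_pos"],o["opening"])
c=np.load("pics/w2.npy",allow_pickle=True).item()
for uv in [(190,67),(345,66)]: print(ray(c,*uv,.026))
c=np.load("pics/w4.npy",allow_pickle=True).item()
for uv in [(212,64),(332,63)]: print(ray(c,*uv,.109-.0024))
# current -> target
M=Rn.from_quat(np.roll(o["eef_rot"],-1)).as_matrix()
print(M.T@(np.array([.495,-.2555,.17])-o["eef_pos"])*100, np.degrees(np.arctan2(M[1,0],M[0,0])))
E
```

```text
[ 0.53278287 -0.04205157  0.1671132 ] 0.6195881350603345
[0.65786428 0.2507878  0.026     ]
[0.67299088 0.19472591 0.026     ]
[0.66089773 0.24343693 0.1066    ]
[0.67246099 0.20107061 0.1066    ]
[-6.87159039 20.5586399  -0.29096895] 8.44311102984435
```

>>> apply_moves([
  [[-1.3, 4, 0, 0, 0, 0.01, 0.62], [-2.7, 8, 0, 0, 0, 0.02, 0.62], [-4, 12, 0, 0, 0, 0.03, 0.62], [-5.3, 15.5, 0, 0, 0, 0.04, 0.62], [-6.2, 18.3, 0, 0, 0, 0.05, 0.62], [-6.8, 20, 1, 0, 0, 0.06, 0.62], [-6.9, 20.5, 3, 0, 0, 0.06, 0.62], [-6.9, 20.5, 4, 0, 0, 0.06, 0.62]],
])

```text
time_s: 6.35
eef_pos: [0.4944, -0.2533, 0.1249]
eef_rot: [-0.001, 0.999, 0.043, -0.001]
wrist_force: [-0.5, 1.0, -0.6]
opening: 0.622
```

>>> apply_moves([
  [[0, 0, 0, 0, 0, 0, 0.62], [0, 0, 0, 0, 0, 0, 0.62], [0, 0, 0, 0, 0, 0, 0.62]],
])

```text
time_s: 6.65
eef_pos: [0.4963, -0.2531, 0.128]
eef_rot: [0.0, 0.999, 0.044, 0.0]
wrist_force: [0.2, -0.5, 0.4]
opening: 0.617
```

```bash
python3 w.py w5
```

```text
6.65 [ 0.49629473 -0.2530697   0.12797454] [[ 0.996  0.089  0.001]
 [ 0.089 -0.996 -0.001]
 [ 0.001  0.001 -1.   ]] 0.6172368231135267
[ 0.57547041 -0.24560364  0.25205514] [[ 0.09 -1.    0.  ]
 [-0.95 -0.09  0.31]
 [-0.31 -0.03 -0.95]] [273.08931839 292.7202342 ]
```

View pics/w5.png

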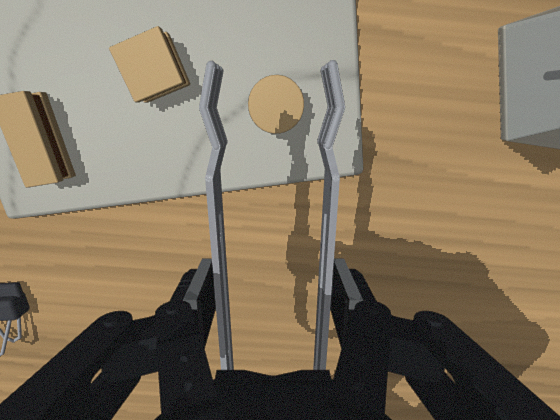

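The tan alfajor is at (276,103), between the scoops (centres at about (207,103) and (336,103)). The square and finger sweets are well to the left. I'll work out the correction.

```bash
python3 - <<'E'
from h import *
im=cv2.imread("pics/w5.png").astype(int);c=np.load("pics/w5.npy",allow_pickle=True).item()
b,g,r=[im[...,i] for i in range(3)]
k=np.zeros(r.shape,np.uint8);k[60:150,230:318]=((r-b>50)&(r>150))[60:150,230:318]
n,l,s,ce=cv2.connectedComponentsWithStats(k);i=1+np.argmax(s[1:,4]);print(s[i],ce[i])
o=get_obs();M=Rn.from_quat(np.roll(o["eef_rot"],-1)).as_matrix()
cnt=max(cv2.findContours((l==i).astype(np.uint8),0,2)[0],key=len);(u,v),rad=cv2.minEnclosingCircle(cnt);print(u,v,rad)
X=ray(c,u,v,.038);D=ray(c,u+rad,v,.038);print(X,"radius mm",np.linalg.norm(D-X)*1000)
print("in tool",M.T@(X-o["eef_pos"])*100, "tips tool y mm", [(M.T@(ray(c,uu,103,.1256)-o["eef_pos"])*1000).round(1) for uu in (207,336)])
E
```

```text
[ 248   75   55   58 2220] [274.1490991  101.16351351]
275.3461608886719 103.5 28.829578399658203
[ 0.57654888 -0.24744644  0.038     ] radius mm 18.319949854256468
in tool [8.03138315 0.12696498 9.02224569] tips tool y mm [array([ 80.2, -25.1,   2.6]), array([80.2, 23.3,  2.6])]
```

>>> apply_moves([
  [[0.1, 0.2, 1, 0, 0, 0, 0.62], [0.1, 0.2, 3, 0, 0, 0, 0.62], [0.1, 0.2, 4.5, 0, 0, 0, 0.62], [0.1, 0.2, 6, 0, 0, 0, 0.62], [0.1, 0.2, 7, 0, 0, 0, 0.62], [0.1, 0.2, 7.8, 0, 0, 0, 0.62], [0.1, 0.2, 8.3, 0, 0, 0, 0.62], [0.1, 0.2, 8.5, 0, 0, 0, 0.62]],
])

```text
time_s: 7.5
eef_pos: [0.4968, -0.2554, 0.0419]
eef_rot: [-0.0, 0.999, 0.044, -0.0]
wrist_force: [-0.4, 0.0, -0.6]
opening: 0.618
```

>>> apply_moves([
  [[0, 0, 0, 0, 0, 0, 0.62], [0, 0, 0, 0, 0, 0, 0.62]],
])

```text
time_s: 7.7
eef_pos: [0.4972, -0.2557, 0.0428]
eef_rot: [0.0, 0.999, 0.044, 0.0]
wrist_force: [-0.0, 0.2, 0.6]
opening: 0.622
```

```bash
python3 w.py w6;python3 -c "
from h import *
cv2.imwrite('pics/s6.png',cv2.cvtColor(camera('side'),cv2.COLOR_RGB2BGR))
a=cv2.imread('pics/w6.png')[0:420,100:450];b=cv2.imread('pics/s6.png')[200:310,220:370]
b=cv2.resize(b,None,fx=3,fy=3)
b=cv2.copyMakeBorder(b,0,420-b.shape[0],0,0,cv2.BORDER_CONSTANT)
cv2.imwrite('pics/c6.png',np.hstack([a,b]))"
```

```text
7.7 [ 0.49719074 -0.25574689  0.04279629] [[ 0.996  0.088  0.001]
 [ 0.088 -0.996 -0.001]
 [ 0.001  0.001 -1.   ]] 0.6221672989235238
[ 0.57637839 -0.2483604   0.16688023] [[ 0.09 -1.    0.  ]
 [-0.95 -0.08  0.31]
 [-0.31 -0.03 -0.95]] [273.09806026 292.70278027]
```

View pics/c6.png

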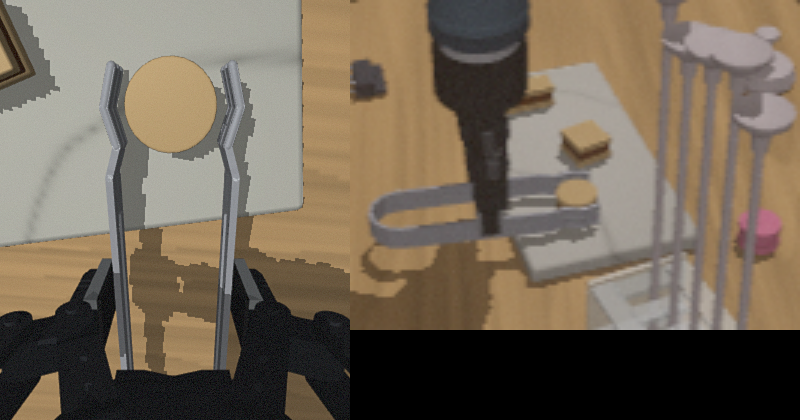

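The alfajor sits inside the scoops with a clear margin on both sides. I'll close gently.

>>> apply_moves([
  [[0, 0, 0, 0, 0, 0, 0.6], [0, 0, 0, 0, 0, 0, 0.58], [0, 0, 0, 0, 0, 0, 0.57], [0, 0, 0, 0, 0, 0, 0.56], [0, 0, 0, 0, 0, 0, 0.55], [0, 0, 0, 0, 0, 0, 0.545], [0, 0, 0, 0, 0, 0, 0.54], [0, 0, 0, 0, 0, 0, 0.54]],
])

```text
time_s: 8.6
eef_pos: [0.4968, -0.2555, 0.0423]
eef_rot: [-0.0, 0.999, 0.044, 0.0]
wrist_force: [-0.2, -0.3, 0.2]
opening: 0.544
```

>>> apply_moves([
  [[0, 0, 0, 0, 0, 0, 0.535], [0, 0, 0, 0, 0, 0, 0.53], [0, 0, 0, 0, 0, 0, 0.525], [0, 0, 0, 0, 0, 0, 0.52], [0, 0, 0, 0, 0, 0, 0.52]],
])

```text
time_s: 9.1
eef_pos: [0.4968, -0.2554, 0.0423]
eef_rot: [0.0, 0.999, 0.044, 0.0]
wrist_force: [-1.2, 0.8, 1.0]
opening: 0.533
```

```bash
python3 -c "
from h import *
for i in range(5):
  camera('top');print(get_obs()['opening'])"; python3 w.py w7; python3 -c "
import cv2
a=cv2.imread('pics/w7.png')[30:200,180:370];cv2.imwrite('pics/c7.png',cv2.resize(a,None,fx=3,fy=3))"
```

```text
0.5293288814070539
0.5323251697201073
0.5320170925219551
0.5333836298274918
0.5316220002607006
9.35 [ 0.49682501 -0.25543396  0.04231324] [[ 0.996  0.088 -0.   ]
 [ 0.088 -0.996  0.   ]
 [-0.    -0.    -1.   ]] 0.5316220002607006
[ 0.57611455 -0.24814094  0.16632615] [[ 0.09 -1.   -0.  ]
 [-0.95 -0.08  0.31]
 [-0.31 -0.03 -0.95]] [273.06531645 292.7326561 ]
```

View pics/c7.png

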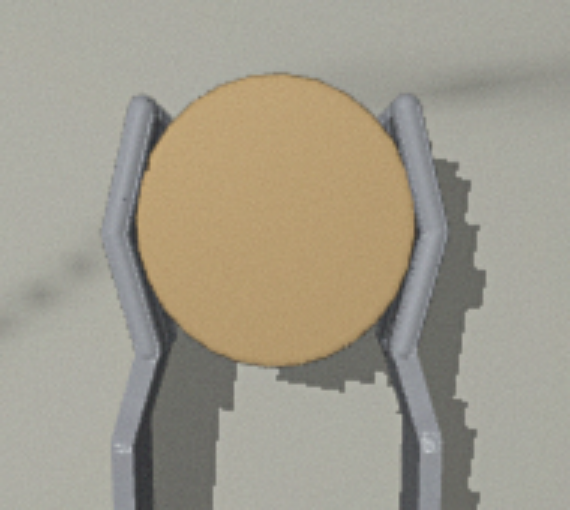

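The scoops are seated on both sides of the alfajor. The opening has stalled at 0.532 against a target of 0.52, so the tongs are closed on it. I'll lift slowly.

>>> apply_moves([
  [[0, 0, -0.2, 0, 0, 0, 0.52], [0, 0, -0.7, 0, 0, 0, 0.52], [0, 0, -1.5, 0, 0, 0, 0.52], [0, 0, -2.5, 0, 0, 0, 0.52], [0, 0, -3.5, 0, 0, 0, 0.52], [0, 0, -4.2, 0, 0, 0, 0.52], [0, 0, -4.7, 0, 0, 0, 0.52], [0, 0, -5, 0, 0, 0, 0.52]],
])

```text
time_s: 10.2
eef_pos: [0.4971, -0.2556, 0.0931]
eef_rot: [0.0, 0.999, 0.044, 0.0]
wrist_force: [0.1, 0.1, -0.4]
opening: 0.531
```

>>> apply_moves([
  [[0, 0, -0.2, 0, 0, 0, 0.52], [0, 0, -1, 0, 0, 0, 0.52], [0, 0, -2, 0, 0, 0, 0.52], [0, 0, -3, 0, 0, 0, 0.52], [0, 0, -4, 0, 0, 0, 0.52], [0, 0, -4.6, 0, 0, 0, 0.52], [0, 0, -5, 0, 0, 0, 0.52], [0, 0, -5.2, 0, 0, 0, 0.52]],
])

```text
time_s: 11.0
eef_pos: [0.497, -0.2555, 0.1448]
eef_rot: [0.0, 0.999, 0.044, 0.0]
wrist_force: [0.2, -0.4, -1.4]
opening: 0.536
```

>>> apply_moves([
  [[0, 0, 0, 0, 0, 0, 0.52], [0, 0, 0, 0, 0, 0, 0.52], [0, 0, 0, 0, 0, 0, 0.52], [0, 0, 0, 0, 0, 0, 0.52], [0, 0, 0, 0, 0, 0, 0.52], [0, 0, 0, 0, 0, 0, 0.52]],
])

```text
time_s: 11.6
eef_pos: [0.4968, -0.2554, 0.1442]
eef_rot: [-0.0, 0.999, 0.044, -0.0]
wrist_force: [-0.3, -0.1, -0.5]
opening: 0.531
```

```bash
python3 w.py w8;python3 -c "
from h import *
print(get_obs()['wrist_force'])
cv2.imwrite('pics/s8.png',cv2.cvtColor(camera('side'),cv2.COLOR_RGB2BGR))
a=cv2.imread('pics/w8.png')[0:420,100:450];b=cv2.imread('pics/s8.png')[150:290,220:370]
b=cv2.resize(b,None,fx=3,fy=3)
cv2.imwrite('pics/c8.png',np.hstack([a,b]))"
```

```text
11.6 [ 0.49679956 -0.25542317  0.14416773] [[ 0.996  0.088 -0.   ]
 [ 0.088 -0.996  0.   ]
 [-0.    -0.    -1.   ]] 0.5306063183734278
[ 0.5760914  -0.24814171  0.26816686] [[ 0.09 -1.   -0.  ]
 [-0.95 -0.08  0.31]
 [-0.31 -0.03 -0.95]] [273.08035402 292.69968642]
[-0.12135908  0.52063312 -1.4195781 ]
```

View pics/c8.png

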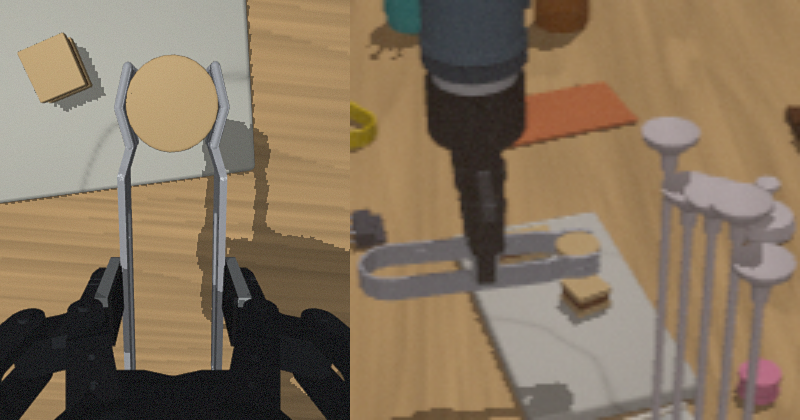

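The alfajor is held level in the tongs, about 102 mm above the board, and the other sweets are undisturbed. I'll hand in.

```bash
python3 -c "
from h import *
o=get_obs();print(o['time_s'],abs(o['dq']).max());print(hand_in())"
```

```text
11.7 0.0018398557964862188
the job is handed in; nothing more can be done
None
```

I picked up the steel tongs from the tile, closed them on the tan round alfajor and lifted it about 102 mm. I handed in at 11.7 s, with the gripper still holding the tongs and the tongs holding the alfajor; no verdict was reported.

- **Last pictures:** the alfajor sat level in both scoops, and the square sweet, the board and the tile looked undisturbed. The rest of the console was not all in view in those pictures, and I measured no final positions.
- **Last readings:** the gripper opening stayed at about 0.53 against a commanded 0.52, so it was pressing on the tongs. The largest joint speed was 0.002 rad/s, and the wrist force was about 1.5 N or less.
- **Not measured:** the tong force on the alfajor. From the given figures I estimate at most about 27 N, under the 40 N limit.
- **Contact at pick-up:** the wrist read about 6 N upward as the fingers closed, probably the fingertips grazing the tile. This was gone after the lift.

No check failed or disagreed.

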